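Hold a distance module in the free datum corner of the setting jig

ROBOT

A 6-joint arm with a two-finger parallel gripper is mounted at the origin on the work surface. World frame = base frame: x ahead of the robot, y to its left, z up, the work surface at z = 0. Lengths are in mm, angles in degrees, forces in N, time in s.
With the tool pointing down it reaches from about 350 to 850 mm from the base axis. Payload 8.1 kg.
Tool frame: the origin (TCP) lies at the very end of the fingers, on their centre line; the grasp point (between the pads) lies 19 mm behind it; z points along the fingers, y is the line along which they close (so a half turn about z gives the same grasp; the last joint's range is limited). The gripper opens to 85 mm and grips with 20 to 120 N. Pads are 22 mm wide; open, the fingers measure 114 mm over their backs; the gripper's body (76 mm by 85 mm) begins 54 mm behind the grasp point. The pads swing forward as they close: fully open they stand 13 mm farther back than shut.
Start: joints at [71.425, 7.471, 85.268, -0, 87.261, -4.893], TCP at [141.9, 582.984, 231.292] pointing down, gripper open.
Joint ranges: [-169.43, 169.43], [-51.17, 129.36], [1.28, 143.12], [-76.62, 256.62], [0, 156.53], [-152.29, 152.29]. Speed limits (degrees/s): [136.94, 136.94, 159.86, 180, 180, 180].

INTERFACE

Orientations are given as [roll, pitch, yaw] about the fixed x, y, z axes, in that order (R = Rz(yaw) Ry(pitch) Rx(roll)).
In Python, from bench import sense, eyes, job, models gives the robot as it stands. The module is installed in compiled form; this text tells all that it offers.
- The arm moves only by the tool apply_moves, never from a script. Its argument "rows" is a list of rows, each a list of 6 numbers: the shift along the tool's x, y, z in mm, then the turn, a rotation vector about the tool's x, y, z in rad. In form: [[dx, dy, dz, rx, ry, rz], ...]. A call has exactly 5 rows; each row shifts and turns the commanded pose from where the row before left it, along the tool's axes as they then stand; what a row does not reach is not made up. A row lasts 1/8 s, in which the tool goes at most 62.5 mm and 10.7 degrees, less where a joint would pass 70% of its speed; a pose out of reach is approached as far as the arm can. A call is refused whole if a number of a shift passes 62.5 or a number of a turn 0.188, either way. A call with a gripper value outside its range is refused whole. "fingers" is the finger opening in mm, from 0 to 85.4, set as the call begins (left out, the last holds). The fingers move at their own pace and stop on an object; "grip_force" is the grip in N (left out, the last holds). Time passes only in rows, so rows that do not move let the fingers close, or fill a call up. It gives the time, the measured TCP pose, the force, the opening and the grip force at its end, in the units of the state.
- sense(): the state, without advancing time (a new reading comes with each control period).
- eyes.snapshot(name): name is "scene" or "top" or "wrist"; returns (picture, depth): 384x512x3 uint8, red, green, blue; 384x512 float32, mm along the optical axis (not along the pixel's ray), 0 where there is no reading.
- eyes.get_calibration(name): a dict with "intrinsics" (3x3 intrinsics, pixels), "D" ([k1, k2, p1, p2, k3] as OpenCV has them; the pictures are not rectified), "R" (3x3) and "t" (3): a world point X has camera coordinates R X + t; the wrist camera has in their place "mount" (4x4, takes a point from camera to tool coordinates, whose origin is the TCP and whose axes are the flange's). Camera axes: x right, y down, z forward; pixel columns grow to the right and rows downward; lengths in mm; the calibration is good to about 2 mm. A picture is of the moment at which its call begins: read the wrist's pose just before it. get_calibration takes no time and is no camera call.
- job.hand_in(): hands the job in; it is judged then, once.
Trained networks look in the newest picture that a camera, given by its name, has taken for a name from the list of things; names that differ only in an ending like _2 or _b are one class to them, and where a whole thing is asked for, a point or a joint stands for the part that bears it (a point fixed in the world has none). Each returns a list of dicts, best first, with "confidence" (0 to 1); they miss things now and then, are a little off and sometimes report something else, mostly with a low value. They report only what shows in the picture. A call takes as long as a camera call. They do not tell look-alikes from the thing itself.
- models.boxes_of(name, camera): "xyz" ([x, y, z] in mm, in world coordinates, good to about 4 mm: the middle of the surface that is visible of it).
- models.cut_out(name, camera): "pixels" (384x512 bool, what is visible of it).
- models.place_of(name, camera): "xyz" ([x, y, z] in mm, in world coordinates, good to about 4 mm: a listed point, or the origin of a listed thing).
The state is a dict: "time": time; "joint_pos": joint angles; "qd": joint speeds; "joint_efforts": joint torques, N m; "tool_pos": TCP position; "tcp_rot": TCP orientation; "ft_force": force on the tool from outside, world axes, zero at the start; "wrist_torque": the same for the moment, N m; "finger_gap": finger opening in mm; "grip_force": force on a finger pad.
Only numpy, scipy, OpenCV 4.12 (cv2) and the standard library are available. Lean on these libraries where they do the work, as an engineer would, in place of code of your own. Each camera call takes 0.05 s, during which the arm holds its last target. There are 200 camera calls.

TASK

One datum corner of the aluminium setting jig already holds a finished yellow module. Pick the green module up by its black handle and put it in the other, empty corner, flat on the plate with its lens facing away from the long end stop, then press it gently but firmly against the end stop and the side stop at once. Finish still gripping it and pressing it flush against both stops, as if for a reading, and leave the yellow module and everything else on the bench where it is.

Things in the scene. Friction and masses are not known exactly. Their poses are not given: they have to be found in the camera images.
- module_center (a point): The green module, 0.25 to 0.5 kg, standing loose on the bench, lens turned roughly away from the robot. Body 70 mm long (x) x 50 wide (y) x 36 high; on top, centred, a solid black handle 44 mm long (x) x 20 wide (y), from 36 to 68 mm above the underside. This point is its centre half-way up, 34 mm above the underside; x towards the lens, z up.
- module_lens (a point): Middle of the front of the green module's lens: black, round, 28 mm across, standing 6 mm out of the +x end face; 41 mm along x from the module's middle, 18 mm above its underside.
- module: The same green module; origin at the centre of its underside (of the 70 x 50 mm body), x towards the lens, z up.
- done_center (a point): The yellow finished module, same shape and size as the green one, standing loose in one of the jig's two corners (left or right varies), lens towards the jig's +x, not to be disturbed. This point is its centre half-way up, 34 mm above its underside. The empty corner has only a pale paper sticker on the plate.
- jig: The setting jig, fixed: an aluminium plate 170 mm (x) x 270 mm (y) x 15 mm thick, polished and slippery (friction about 0.25, its stops too); origin at the centre of its underside, +x roughly away from the robot, +y to the robot's left. The long end stop runs along its -x edge, a side stop stands at its left (+y) and right (-y) edges, making two datum corners.
- end_stop: The long end stop, part of the jig, dark steel, its top 45 mm above the bench (30 mm above the jig's plate). 20 mm (x) x 210 mm (y); its stop face looks to the jig's +x, at x = -50 mm in the jig's frame. The back face (opposite the lens) of a module goes against it. Origin and axes as the jig's.
- side_stop_left: The left side stop, part of the jig, dark steel, its top 45 mm above the bench (30 mm above the jig's plate). 80 mm (x, from -35 to 45 mm) x 20 mm (y); its stop face looks to -y, at y = +105 mm in the jig's frame. Origin and axes as the jig's.
- side_stop_right: The right side stop, part of the jig, dark steel, its top 45 mm above the bench (30 mm above the jig's plate). 80 mm (x, from -35 to 45 mm) x 20 mm (y); its stop face looks to +y, at y = -105 mm in the jig's frame. Origin and axes as the jig's.
- corner_left (a point): Where the centre (half-way up) of a module is when seated flat on the plate against the end stop and the left side stop: (-15, +80, +49) mm in the jig's frame; axes as the jig's.
- corner_right (a point): Where the centre (half-way up) of a module is when seated flat on the plate against the end stop and the right side stop: (-15, -80, +49) mm in the jig's frame; axes as the jig's.
- screwdriver_grip (a point): Bystander: a screwdriver lying on the bench near the robot; this point is in its handle.
- jar_mid (a point): Bystander: a small closed jar, 52 mm across, 60 mm high; this point is its centre.
- battery_mid (a point): Bystander: a grey battery pack, 75 x 40 x 24 mm; this point is its centre.
- lens_cap_center (a point): Bystander: a black lens cap, 48 mm across, 12 mm high; this point is its centre.
- tribrach_mid (a point): Bystander: a round green tribrach (levelling base), about 120 mm across and 52 mm high; this point is its centre.
Things that resemble listed ones, but are neither listed nor needed, are in the scene too. Leave any purple look-alike of the module alone.

How it is judged:
By the outcome, as a careful person would: the job done as asked, in the order asked, and still so for the second after the job is handed in, while the arm keeps its last pose, push and grip.
It also fails if it takes over 40 s, if anything falls off the work surface, if the arm or the gripper's body presses on something with over 40 N, if the wrist force passes 120 N, or if a joint passes its speed limit or range.

## Working session

There is one attempt and no reset: what is moved stays moved. The work goes in short steps, Python scripts to look and compute and a tool call to move; the robot and the scene stay as the last step left them, time stands still between calls to the robot, and variables do not carry over. Pictures are saved under pics/ and viewed, at most 10 in all, crops included, and the job is handed in when it is done.

Besides the shell and the picture viewer there is one more tool, called after "Emit:" as name(argument=value, ...), one argument or row to a line, values as JSON. apply_moves: Moves the arm, as the interface text tells. Its arguments: {"type":"object","properties":{"rows":{"type":"array"},"fingers":{"type":"number"},"grip_force":{"type":"number"}},"required":["rows"]}

```bash
mkdir -p pics; cat > h.py <<'E'
import numpy as np, cv2
from bench import sense, eyes, job, models
from scipy.spatial.transform import Rotation as Ro
def cam(name):
    c=eyes.get_calibration(name); s=sense()
    K=np.array(c["intrinsics"]);D=np.array(c["D"])
    if name=="wrist":
        M=np.array(c["mount"]); T=np.eye(4); T[:3,:3]=Ro.from_euler('xyz',s["tcp_rot"],degrees=True).as_matrix(); T[:3,3]=s["tool_pos"]; W=T@M
    else:
        W=np.eye(4);R=np.array(c["R"]);W[:3,:3]=R.T;W[:3,3]=-R.T@np.array(c["t"])
    return K,D,W
def cloud(name):
    K,D,W=cam(name); p,d=eyes.snapshot(name)
    v,u=np.mgrid[:384,:512]
    n=cv2.undistortPoints(np.stack([u,v],-1).reshape(-1,1,2).astype(float),K,D).reshape(384,512,2)
    P=np.dstack([n[...,0]*d,n[...,1]*d,d])
    X=P@W[:3,:3].T+W[:3,3]; X[d==0]=np.nan
    return p,X
def save(p,f,s=1): cv2.imwrite('pics/'+f,cv2.resize(p[...,::-1],None,fx=s,fy=s,interpolation=cv2.INTER_CUBIC))
E
python3 - <<'E'
from h import *
print(sense())
ims=[]
for n in ["scene","top"]:
    p,X=cloud(n); np.savez(''+n,p=p,X=X); save(p,n+'.png',1.5)
    for t in ["module","module_center","module_lens","done_center","jig","corner_left","corner_right","jar_mid","battery_mid","lens_cap_center","tribrach_mid","screwdriver_grip"]:
        print(n,t,[(np.round(r["xyz"]).tolist(),round(r["confidence"],2)) for r in models.place_of(t,n)])
E
```

```text
{'time': 0.0, 'joint_pos': array([ 7.14268846e+01,  7.51546649e+00,  8.53301782e+01,  1.66244990e-04,
        8.72600136e+01, -4.89517381e+00]), 'qd': array([ 0.00374357,  0.03304159,  0.02863667, -0.10478526, -0.02324566,
        0.06820573]), 'joint_efforts': array([-7.26636681e-04, -5.69395530e+01, -5.00545192e+01, -1.81234386e-04,
        1.50464906e-02, -2.29896324e-05]), 'tool_pos': array([141.70246934, 582.4643489 , 230.23206548]), 'tcp_rot': array([-1.79894741e+02, -9.18156229e-03,  1.66322042e+02]), 'ft_force': array([-0.74304949,  0.00864233, -0.11598771]), 'wrist_torque': array([-0.00192215, -0.03342148,  0.02989393]), 'grip_force': 0.0, 'finger_gap': 85.41715586102539}
scene module [([543.0, -155.0, 2.0], 0.88), ([513.0, -293.0, 1.0], 0.66)]
scene module_center [([639.0, -276.0, 33.0], 0.93), ([513.0, -288.0, 30.0], 0.76), ([540.0, -157.0, 33.0], 0.65), ([484.0, 69.0, 53.0], 0.52)]
scene module_lens [([638.0, -235.0, 24.0], 0.96), ([581.0, -157.0, 23.0], 0.85), ([544.0, -310.0, 18.0], 0.62)]
scene done_center [([512.0, 232.0, 52.0], 0.71)]
scene jig [([511.0, 152.0, -0.0]
[... 466 characters left out ...]
9.0, -274.0, -1.0], 0.68)]
top module_center [([537.0, -152.0, 32.0], 0.68), ([509.0, -290.0, 33.0], 0.65), ([637.0, -278.0, 38.0], 0.58)]
top module_lens [([579.0, -155.0, 19.0], 0.78), ([640.0, -239.0, 22.0], 0.72), ([546.0, -307.0, 19.0], 0.68)]
top done_center [([516.0, 230.0, 46.0], 0.69)]
top jig [([514.0, 152.0, 1.0], 0.66)]
top corner_left [([511.0, 233.0, 48.0], 0.64)]
top corner_right [([481.0, 74.0, 47.0], 0.91)]
top jar_mid [([705.0, -100.0, 30.0], 0.63)]
top battery_mid [([705.0, -101.0, 29.0], 0.68), ([738.0, -363.0, 9.0], 0.58)]
top lens_cap_center [([303.0, -305.0, 7.0], 0.45)]
top tribrach_mid [([462.0, 488.0, 28.0], 0.61)]
top screwdriver_grip [([388.0, -28.0, 11.0], 0.73)]
```

View pics/scene.png

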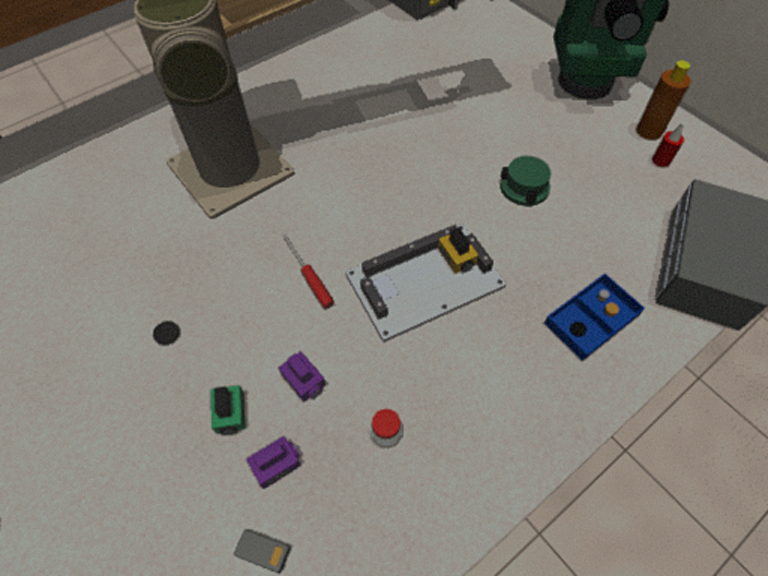

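View pics/top.png

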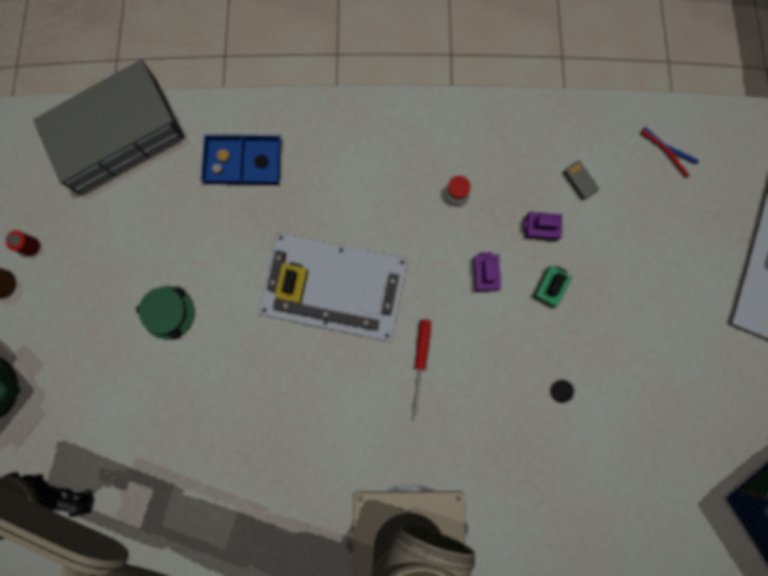

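The green module is at scene (227,408) and top (553,286). The look-alikes at scene (302,375) and (274,461) are both purple, so this is the only green box with a black handle. The yellow module is in the left corner at top (291,283), so the empty corner is the right one, with its sticker near top (370,290). I'll confirm with a crop and measure the yaws.

```bash
python3 - <<'E'
from h import *
for n,c in [("top",(368,190)),("scene",(151,272))]:
    z=np.load(n+'.npz');p,X=z['p'],z['X']; hsv=cv2.cvtColor(p,cv2.COLOR_RGB2HSV)
    near=lambda x,y,r:np.hypot(X[...,0]-x,X[...,1]-y)<r
    def rect(m,l):
        q=X[m][:,:2].astype(np.float32); r=cv2.minAreaRect(q); print(n,l,m.sum(),np.round(r[0]),np.round(r[1]),round(r[2],1),'zmed',np.round(np.nanmedian(X[m][:,2]),1))
    rect(near(510,-290,70)&(X[...,2]>27)&(X[...,2]<45),'green top')
    rect(near(510,-290,70)&(X[...,2]>50),'green handle')
    rect(near(512,231,70)&(X[...,2]>45)&(X[...,2]<56)&(hsv[...,1]>120),'yellow')
    rect(near(512,152,230)&(X[...,2]>7)&(X[...,2]<25)&(X[...,1]>0)&(X[...,1]<300)&(X[...,0]>400)&(X[...,0]<620),'plate')
    if n=="top":
        u,v=c; save(p[v-30:v+30,u-40:u+40],'crop.png',8)
        st=near(500,120,140)&(X[...,2]>38)&(X[...,2]<50)&(hsv[...,2]<110); 
        q=X[st][:,:2]; print(len(q)); np.savetxt('stops.txt',q,fmt='%.0f')
E
```

```text
top green top 266 [ 514. -290.] [51. 74.] 61.6 zmed 35.9
top green handle 104 [ 511. -289.] [19. 41.] 61.6 zmed 67.4
top yellow 259 [516. 232.] [52. 72.] 78.9 zmed 50.5
top plate 3665 [509. 149.] [299. 217.] 89.0 zmed 15.4
688
scene green top 351 [ 517. -290.] [47. 75.] 61.1 zmed 35.0
scene green handle 171 [ 515. -290.] [21. 43.] 63.5 zmed 66.2
scene yellow 204 [516. 232.] [54. 74.] 79.3 zmed 50.6
scene plate 3186 [516. 150.] [271. 172.] 78.3 zmed 14.6
```

View pics/crop.png

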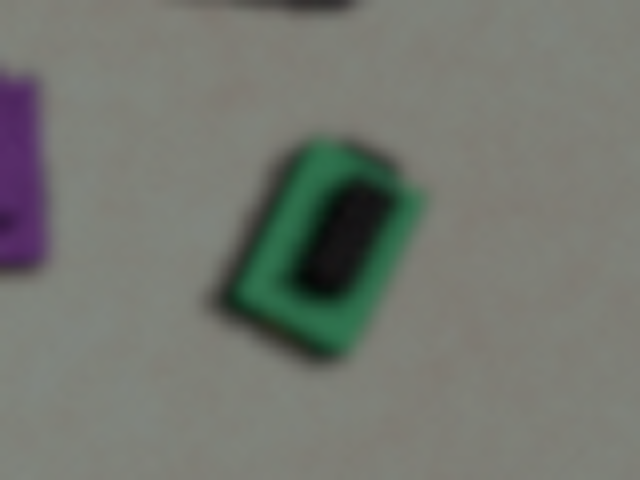

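The crop shows the green module with its handle at crop (345,235) and its lens at the upper right. That gives a yaw of about -28.4° and a centre of about (512,-289). The jig yaw is about -11°. I'll move above the module.

Emit:
apply_moves(
  rows=[
    [-42,-29,0,0,0,0],
    [-42,-29,0,0,0,0],
    [-42,-29,0,0,0,0],
    [-42,-29,0,0,0,0],
    [-42,-29,0,0,0,0],
  ],
  fingers=50,
)

```text
time: 1.92
tool_pos: [312.6, 391.2, 231.5]
tcp_rot: [180.0, 0.0, 166.3]
ft_force: [0.2, 1.0, 0.6]
finger_gap: 50.0
grip_force: 0.0
```

Emit:
apply_moves(
  rows=[
    [-42,-29,0,0,0,0],
    [-42,-29,0,0,0,0],
    [-42,-29,0,0,0,0],
    [-42,-29,0,0,0,0],
    [-42,-29,0,0,0,0],
  ],
)

```text
time: 2.55
tool_pos: [482.4, 200.5, 231.6]
tcp_rot: [180.0, 0.0, 166.3]
ft_force: [1.4, 0.7, 0.0]
finger_gap: 49.9
grip_force: 0.0
```

Emit:
apply_moves(
  rows=[
    [-14.6,-47,0,0,0,0],
    [-14.6,-47,0,0,0,0],
    [-14.6,-47,0,0,0,0],
    [-14.6,-47,0,0,0,0],
    [-14.6,-47,0,0,0,0],
  ],
)

```text
time: 3.18
tool_pos: [496.7, -45.3, 231.6]
tcp_rot: [180.0, 0.0, 166.3]
ft_force: [1.2, -0.4, 1.2]
finger_gap: 50.4
grip_force: 0.0
```

Emit:
apply_moves(
  rows=[
    [-14.6,-47,0,0,0,0],
    [-14.6,-47,0,0,0,0],
    [-14.6,-47,0,0,0,0],
    [-14.6,-47,0,0,0,0],
    [-14.6,-47,0,0,0,0],
  ],
)

```text
time: 3.8
tool_pos: [512.0, -291.0, 231.5]
tcp_rot: [-180.0, 0.0, 166.3]
ft_force: [0.6, 0.7, -0.0]
finger_gap: 50.0
grip_force: 0.0
```

Emit:
apply_moves(
  rows=[
    [0,0,0,0,0,0.128],
    [0,0,0,0,0,0.128],
    [0,0,0,0,0,0],
    [0,0,0,0,0,0],
    [0,0,0,0,0,0],
  ],
)

```text
time: 4.42
tool_pos: [512.1, -289.2, 231.4]
tcp_rot: [-180.0, 0.0, 151.8]
ft_force: [-0.8, -0.0, -0.8]
finger_gap: 50.0
grip_force: 0.0
```

```bash
cat >> h.py <<'E'
def green(X,p,x,y,zb=0,r=70):
    near=np.hypot(X[...,0]-x,X[...,1]-y)<r
    g=cv2.cvtColor(p,cv2.COLOR_RGB2HSV)
    for l,m in [('body',near&(X[...,2]>zb+27)&(X[...,2]<zb+45)&(abs(g[...,0].astype(int)-70)<25)&(g[...,1]>90)),('handle',near&(X[...,2]>zb+60)&(X[...,2]<zb+76))]:
        if m.sum()>20:
            r=cv2.minAreaRect(X[m][:,:2].astype(np.float32)); print(l,m.sum(),np.round(r[0],1),np.round(r[1],1),round(r[2],1),np.round(np.nanmedian(X[m][:,2]),1))
E
python3 - <<'E'
from h import *
p,X=cloud("wrist"); save(p,'w1.png',1.25); green(X,p,512,-289)
E
```

```text
body 1647 [ 513.5 -290. ] [48.9 73.8] 61.7 35.3
handle 734 [ 512.  -289.5] [19.2 44.5] 62.1 67.2
```

View pics/w1.png

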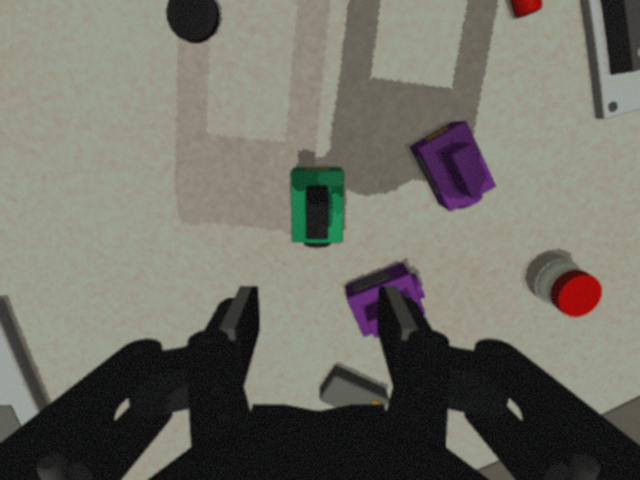

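The wrist view shows the green module at (318,205), square to the fingers, with its lens pointing down the image. The TCP is centred on its handle, so I'll descend.

Emit:
apply_moves(
  rows=[
    [0,0,34,0,0,0],
    [0,0,34,0,0,0],
    [0,0,34,0,0,0],
    [0,0,34,0,0,0],
    [0,0,24,0,0,0],
  ],
)

```text
time: 5.1
tool_pos: [511.4, -288.7, 69.5]
tcp_rot: [180.0, -0.1, 151.7]
ft_force: [0.1, 0.0, -0.7]
finger_gap: 50.0
grip_force: 0.0
```

Emit:
apply_moves(
  rows=[
    [0,0,12,0,0,0],
    [0,0,11,0,0,0],
    [0,0,6,0,0,0],
    [0,0,0,0,0,0],
    [0,0,0,0,0,0],
  ],
)

```text
time: 5.72
tool_pos: [512.6, -289.7, 43.1]
tcp_rot: [-180.0, 0.1, 151.7]
ft_force: [-0.5, -0.8, -0.5]
finger_gap: 50.0
grip_force: 0.0
```

Emit:
apply_moves(
  rows=[
    [0,0,0,0,0,0],
    [0,0,0,0,0,0],
    [0,0,0,0,0,0],
    [0,0,0,0,0,0],
    [0,0,0,0,0,0],
  ],
  fingers=10,
  grip_force=60,
)

```text
time: 6.35
tool_pos: [512.4, -289.6, 42.8]
tcp_rot: [-180.0, 0.0, 151.6]
ft_force: [-1.5, -0.1, 5.0]
finger_gap: 18.6
grip_force: 61.3
```

Emit:
apply_moves(
  rows=[
    [0,0,-10,0,0,0],
    [0,0,-25,0,0,0],
    [0,0,-30,0,0,0],
    [0,0,-30,0,0,0],
    [0,0,-30,0,0,0],
  ],
)

```text
time: 6.98
tool_pos: [511.5, -288.8, 167.8]
tcp_rot: [180.0, -0.1, 151.7]
ft_force: [0.4, -0.8, -3.6]
finger_gap: 19.2
grip_force: 60.0
```

Emit:
apply_moves(
  rows=[
    [0,0,0,0,0,-0.1],
    [0,0,0,0,0,-0.1],
    [0,0,0,0,0,-0.1],
    [0,0,0,0,0,0],
    [0,0,0,0,0,0],
  ],
)

```text
time: 7.6
tool_pos: [511.8, -289.1, 167.0]
tcp_rot: [180.0, -0.0, 168.7]
ft_force: [0.7, 0.3, -3.3]
finger_gap: 19.1
grip_force: 60.1
```

Emit:
apply_moves(
  rows=[
    [5,25,0,0,0,0],
    [8,40,0,0,0,0],
    [8,40,0,0,0,0],
    [8,40,0,0,0,0],
    [8,40,0,0,0,0],
  ],
)

```text
time: 8.22
tool_pos: [511.1, -98.4, 167.3]
tcp_rot: [180.0, -0.0, 168.8]
ft_force: [0.3, -0.1, -2.8]
finger_gap: 19.0
grip_force: 60.2
```

Emit:
apply_moves(
  rows=[
    [8,40,0,0,0,0],
    [8,40,0,0,0,0],
    [8,40,0,0,0,0],
    [8,40,0,0,0,0],
    [7,32,0,0,0,0],
  ],
)

```text
time: 8.85
tool_pos: [509.7, 97.7, 167.4]
tcp_rot: [180.0, -0.0, 168.8]
ft_force: [-0.0, 0.7, -3.4]
finger_gap: 19.2
grip_force: 60.2
```

Emit:
apply_moves(
  rows=[
    [0,0,0,0,0,0],
    [0,0,0,0,0,0],
    [0,0,0,0,0,0],
    [0,0,0,0,0,0],
    [0,0,0,0,0,0],
  ],
)

```text
time: 9.48
tool_pos: [510.5, 94.7, 167.3]
tcp_rot: [-180.0, -0.0, 168.8]
ft_force: [-1.1, -1.0, -2.4]
finger_gap: 18.8
grip_force: 60.1
```

```bash
python3 - <<'E'
from h import *
p,X=cloud("wrist"); save(p,'w2.png',1.25); np.savez('w2',p=p,X=X)
h=cv2.cvtColor(p,cv2.COLOR_RGB2HSV)
m=(abs(X[...,2]-51)<6)&(h[...,1]>120)&(abs(h[...,0].astype(int)-25)<8); r=cv2.minAreaRect(X[m][:,:2].astype(np.float32)); print('yellow',m.sum(),r)
m=(abs(X[...,2]-45)<5)&(h[...,1]<120)&(X[...,1]>30)
np.set_printoptions(suppress=True); 
n,lab,st,c=cv2.connectedComponentsWithStats(m.astype(np.uint8))
for i in range(1,n):
    if st[i,4]>150: print('stop',st[i],cv2.minAreaRect(X[lab==i][:,:2].astype(np.float32)),np.nanmedian(X[lab==i][:,2]))
m=(abs(X[...,2]-15)<5); print('plate z',np.nanmedian(X[m][:,2]),m.sum())
E
```

```text
yellow 2283 ((515.9441528320312, 230.5099334716797), (50.63429641723633, 71.5794906616211), 78.42686462402344)
stop [ 198   96  235   27 5392] ((455.2865905761719, 162.73336791992188), (210.23275756835938, 20.69649887084961), 78.48217010498047) 44.304341156262836
stop [ 178  135   26   83 1521] ((495.4064636230469, 37.41604232788086), (20.377338409423828, 79.40193939208984), 78.74266052246094) 44.36388461114194
stop [ 412  139   36   80 1157] ((541.8126220703125, 262.4830322265625), (20.761709213256836, 79.48834991455078), 77.69063568115234) 44.395321532740695
plate z 14.468921447813415 23146
```

View pics/w2.png

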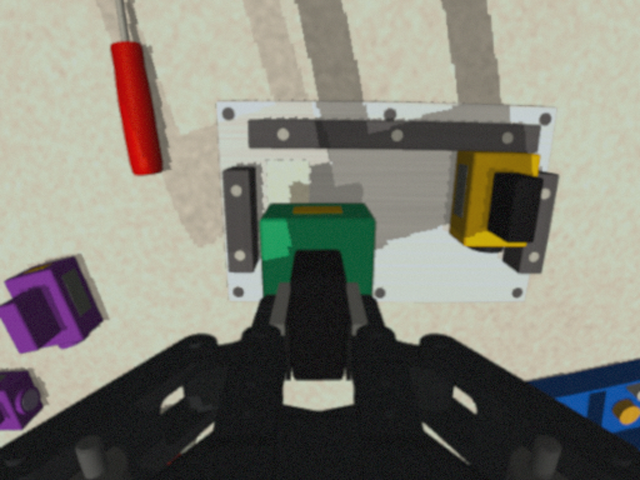

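```bash
python3 - <<'E'
from h import *
z=np.load('w2.npz');p,X=z['p'],z['X'];h=cv2.cvtColor(p,cv2.COLOR_RGB2HSV)
g=(abs(h[...,0].astype(int)-70)<25)&(h[...,1]>90)&(abs(X[...,1]-95)<60)&(abs(X[...,0]-500)<60)
print(g.sum(),np.nanpercentile(X[g][:,2],[2,10,50,90,98]))
m=g&(X[...,2]>np.nanpercentile(X[g][:,2],50)-4)
for zz in [(150,170)]:
    m=g&(X[...,2]>zz[0])&(X[...,2]<zz[1]);print(m.sum(),np.nanmedian(X[m][:,2]))
    q=X[m]; 
    # back edge: min x' per bin of y'
    a=np.radians(-11.3);xp=q[:,0]*np.cos(a)+q[:,1]*np.sin(a);yp=-q[:,0]*np.sin(a)+q[:,1]*np.cos(a)
    b=np.arange(np.ceil(yp.min())+3,yp.max()-3,2); e=[np.percentile(xp[abs(yp-c)<1],3) for c in b]
    k=np.polyfit(b,e,1);print('back edge yaw',-11.3-np.degrees(np.arctan(k[0])),'xp',np.median(e),'yp',yp.min(),yp.max(), 'tcp',510.5*np.cos(a)+94.7*np.sin(a),-510.5*np.sin(a)+94.7*np.cos(a))
E
```

```text
5228 [133.76650892 155.43292552 159.986689   223.28817964 258.10720054]
4128 159.89887636741395
back edge yaw -11.197093432260667 xp 446.59300875079924 yp 168.4066871246772 217.68555881556455 tcp 482.0476833282795 192.89471480016954
```

Emit:
apply_moves(
  rows=[
    [0,0,25,0,0,0.005],
    [0,0,30,0,0,0],
    [0,0,25,0,0,0],
    [0,0,15,0,0,0],
    [0,0,8,0,0,0],
  ],
)

```text
time: 10.15
tool_pos: [510.3, 95.2, 63.7]
tcp_rot: [-180.0, -0.0, 168.5]
ft_force: [-0.3, 0.2, -3.0]
finger_gap: 18.9
grip_force: 60.2
```

Emit:
apply_moves(
  rows=[
    [0,0,1,0,0,0],
    [0,0,1,0,0,0],
    [0,0,1,0,0,0],
    [0,0,0,0,0,0],
    [0,0,0,0,0,0],
  ],
)

```text
time: 10.78
tool_pos: [510.6, 95.3, 61.5]
tcp_rot: [180.0, 0.0, 168.6]
ft_force: [-0.4, 0.6, -2.9]
finger_gap: 19.1
grip_force: 60.2
```

Emit:
apply_moves(
  rows=[
    [0,0,1,0,0,0],
    [0,0,1,0,0,0],
    [0,0,0.5,0,0,0],
    [0,0,0,0,0,0],
    [0,0,0,0,0,0],
  ],
)

```text
time: 11.4
tool_pos: [510.5, 95.2, 58.8]
tcp_rot: [-180.0, -0.0, 168.6]
ft_force: [0.5, 0.5, -3.8]
finger_gap: 18.9
grip_force: 60.2
```

Emit:
apply_moves(
  rows=[
    [0,0,0.5,0,0,0],
    [0,0,0.5,0,0,0],
    [0,0,0,0,0,0],
    [0,0,0,0,0,0],
    [0,0,0,0,0,0],
  ],
)

```text
time: 12.02
tool_pos: [510.5, 95.3, 57.9]
tcp_rot: [180.0, 0.0, 168.6]
ft_force: [-0.5, -0.5, -2.1]
finger_gap: 19.0
grip_force: 60.2
```

Emit:
apply_moves(
  rows=[
    [0,0,0.5,0,0,0],
    [0,0,0,0,0,0],
    [0,0,0.5,0,0,0],
    [0,0,0,0,0,0],
    [0,0,0,0,0,0],
  ],
)

```text
time: 12.65
tool_pos: [510.7, 95.2, 57.8]
tcp_rot: [-180.0, 0.0, 168.6]
ft_force: [-5.9, -1.7, 8.5]
finger_gap: 18.8
grip_force: 61.9
```

Emit:
apply_moves(
  rows=[
    [5,-5,0,0,0,0],
    [5,-5,0,0,0,0],
    [5,-5,0,0,0,0],
    [4,-4,0,0,0,0],
    [1,-2,0,0,0,0],
  ],
)

```text
time: 13.28
tool_pos: [487.4, 78.7, 57.7]
tcp_rot: [179.9, 0.1, 168.5]
ft_force: [1.9, 3.3, 6.5]
finger_gap: 18.8
grip_force: 61.4
```

Emit:
apply_moves(
  rows=[
    [1,0,0,0,0,0],
    [1,0,0,0,0,0],
    [0.5,0,0,0,0,0],
    [0,0,0,0,0,0],
    [0,0,0,0,0,0],
  ],
)

```text
time: 13.9
tool_pos: [485.4, 78.7, 57.8]
tcp_rot: [180.0, 0.2, 168.5]
ft_force: [2.8, -1.0, 5.3]
finger_gap: 18.8
grip_force: 61.4
```

Emit:
apply_moves(
  rows=[
    [0.7,0,0,0,0,0],
    [0.7,0,0,0,0,0],
    [0.6,0,0,0,0,0],
    [0,0,0,0,0,0],
    [0,0,0,0,0,0],
  ],
)

```text
time: 14.52
tool_pos: [484.0, 78.9, 57.9]
tcp_rot: [180.0, 0.2, 168.5]
ft_force: [5.4, -1.7, 2.7]
finger_gap: 19.1
grip_force: 60.9
```

Emit:
apply_moves(
  rows=[
    [0,-1,0,0,0,0],
    [0,-1,0,0,0,0],
    [0,-1,0,0,0,0],
    [0,0,0,0,0,0],
    [0,0,0,0,0,0],
  ],
)

```text
time: 15.15
tool_pos: [483.6, 76.9, 57.9]
tcp_rot: [179.9, 0.3, 168.5]
ft_force: [7.3, 3.0, 1.6]
finger_gap: 19.4
grip_force: 60.9
```

Emit:
apply_moves(
  rows=[
    [0,0,0.5,0,0,0],
    [0,0,0.5,0,0,0],
    [0,-0.7,0,0,0,0],
    [0,-0.7,0,0,0,0],
    [0,0,0,0,0,0],
  ],
)

```text
time: 15.78
tool_pos: [483.6, 76.0, 57.7]
tcp_rot: [179.8, 0.3, 168.5]
ft_force: [4.1, 4.5, 8.5]
finger_gap: 19.3
grip_force: 61.8
```

Emit:
apply_moves(
  rows=[
    [0,0,0.5,0,0,0],
    [0.5,-0.5,0,0,0,0],
    [0.3,-0.5,0,0,0,0],
    [0,0,0,0,0,0],
    [0,0,0,0,0,0],
  ],
)

```text
time: 16.4
tool_pos: [483.4, 75.5, 57.7]
tcp_rot: [179.8, 0.4, 168.5]
ft_force: [6.4, 6.5, 9.5]
finger_gap: 19.0
grip_force: 61.9
```

```bash
cat > chk.py <<'E'
from h import *
s=sense(); print(s['wrist_torque'],s['ft_force'])
p,X=cloud("wrist"); save(p[90:290,130:350],'w_%d.png'%int(s['time']*100),3)
h=cv2.cvtColor(p,cv2.COLOR_RGB2HSV)
a=np.radians(-11.5);d=X-np.array([513.8,151,0]);J=np.dstack([d[...,0]*np.cos(a)+d[...,1]*np.sin(a),-d[...,0]*np.sin(a)+d[...,1]*np.cos(a),X[...,2]])
g=(abs(h[...,0].astype(int)-70)<25)&(h[...,1]>90)&(abs(J[...,1]+80)<50)&(abs(J[...,0]+15)<60)&(abs(J[...,2]-51)<6)
q=J[g];C=np.linalg.lstsq(np.c_[q[:,:2],np.ones(len(q))],q[:,2],rcond=None)[0]
print('top z',np.median(q[:,2]),'slope deg',np.degrees(C[:2]),'x',np.percentile(q[:,0],[1,99]),'y',np.percentile(q[:,1],[1,99]))
m=(abs(J[...,2]-45)<4)&(h[...,1]<90)
e=m&(J[...,0]<-45)&(J[...,1]<40); print('end stop face x',np.percentile(J[e][:,0],[2,98]),np.median(J[e][:,2]))
e=m&(J[...,1]<-100); print('side face y',np.percentile(J[e][:,1],[2,98]))
pl=(abs(J[...,2]-15)<5)&(abs(J[...,1])<40);q=J[pl];C=np.linalg.lstsq(np.c_[q[:,:2],np.ones(len(q))],q[:,2],rcond=None)[0];print('plate slope',np.degrees(C[:2]),np.median(q[:,2]))
for y in (-100,-90,-80,-70,-60):
    k=g&(abs(J[...,1]-y)<2); print(y,np.percentile(J[k][:,0],2).round(1),end=' ')
E
python3 chk.py; ls pics
```

```text
[ 1.5454198  -0.95060286 -0.24010835] [6.3585567  6.47100157 9.47530012]
top z 50.293525930621186 slope deg [1.71302678 0.10748843] x [-50.30956374 -16.48557656] y [-103.8392603   -55.53955013]
end stop face x [-69.89848598 -50.801031  ] 44.27467992581137
side face y [-124.53882046 -100.69295887]
plate slope [0.10413871 0.01320584] 14.419015457797741
-100 -50.2 -90 -50.2 -80 -50.3 -70 -50.3 -60 -50.1 crop.png
scene.png
top.png
w1.png
w2.png
w_1639.png
```

```bash
cat > sl.py <<'E'
from h import *
def sl(p,X,z0,t):
    h=cv2.cvtColor(p,cv2.COLOR_RGB2HSV)
    a=np.radians(-11.5);d=X-t;J=np.dstack([d[...,0]*np.cos(a)+d[...,1]*np.sin(a),-d[...,0]*np.sin(a)+d[...,1]*np.cos(a),X[...,2]])
    g=(abs(h[...,0].astype(int)-70)<25)&(h[...,1]>90)&(abs(J[...,1])<50)&(abs(J[...,0])<60)&(abs(J[...,2]-z0)<6)
    for x in range(-34,0,5):
        for s in (-19,-16,16,19):
            k=g&(abs(J[...,0]-x)<2.5)&(abs(J[...,1]-s)<1.5)
            print('%6.1f'%np.median(J[k][:,2]) if k.sum()>5 else '   -  ',end='')
        print('  x',x)
E
python3 - <<'E'
from sl import *
z=np.load('w2.npz');sl(z['p'],z['X'],160,[510.5,94.7,0])
p,X=cloud("wrist");np.savez('w3',p=p,X=X);sl(p,X,51,[483.3,75.5,0])
E
```

```text
159.8 159.7 159.4 159.6  x -34
 160.3 160.1 159.8 159.9  x -29
 160.1 160.1 160.1 159.8  x -24
 160.2 160.1 160.0 160.0  x -19
 160.3 160.0 160.0 159.7  x -14
 160.2 160.2 160.0 159.9  x -9
 160.1 159.8   -   159.9  x -4
  50.3  50.0  49.8  49.9  x -34
  50.3  50.4  50.4  50.1  x -29
  50.2  50.3  50.4  50.2  x -24
  50.6  50.4  50.6  50.3  x -19
  50.4  50.3  50.5  50.3  x -14
  50.5  50.4  50.5  50.6  x -9
  50.6  50.2   -    50.8  x -4
```

View pics/w_1639.png

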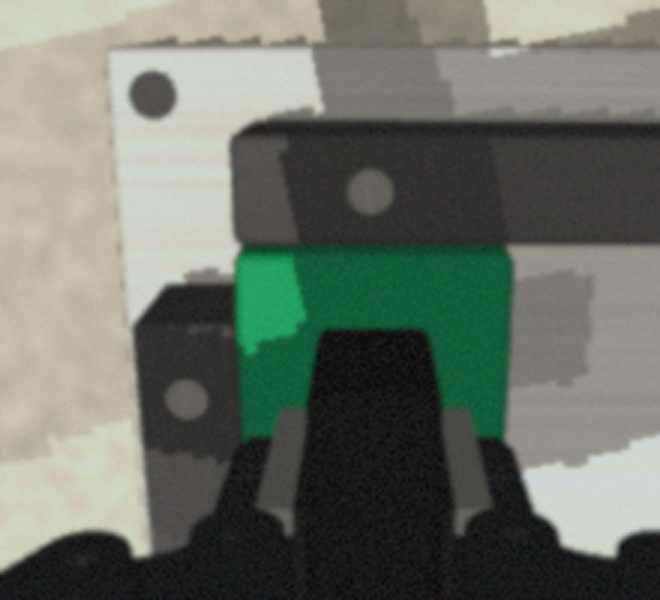

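The wrist crop shows the module's back edge (y≈245) against the end stop and its side edge (x≈238) against the side stop. Its front is tipped up slightly, by about 0.5–0.8°. I'll counter-rotate the tool and press a little firmer.

Emit:
apply_moves(
  rows=[
    [0,0,0.5,0.003,0.006,0],
    [0,0,0.3,0.003,0.006,0],
    [0.3,-0.2,0,0,0,0],
    [0.3,0,0,0,0,0],
    [0,0,0,0,0,0],
  ],
)

```text
time: 17.12
tool_pos: [483.4, 75.4, 57.7]
tcp_rot: [-179.9, -0.2, 168.5]
ft_force: [3.9, 5.7, 14.4]
finger_gap: 18.9
grip_force: 62.7
```

```bash
python3 chk.py; python3 - <<'E'
from sl import *
p,X=cloud("wrist");s=sense()['tool_pos'];sl(p,X,51,[483.3,75.5,0])
E
```

```text
[ 1.545119   -1.19578625 -0.00732429] [ 3.86731284  5.71988532 14.43492864]
top z 50.32234784505839 slope deg [ 1.54978857 -0.0476575 ] x [-50.13839483 -16.49991063] y [-103.91022208  -55.66960681]
end stop face x [-69.8758784  -50.58223196] 44.26900045226088
side face y [-124.57135926 -100.7237165 ]
plate slope [ 0.14593626 -0.0318468 ] 14.399425884626226
-100 -50.0 -90 -50.0 -80 -50.1 -70 -50.1 -60 -50.1   49.7  50.2  50.2  50.1  x -34
  50.3  50.5  50.3  50.2  x -29
  50.5  50.6  50.2  50.4  x -24
  50.7  50.4  50.4  50.3  x -19
  50.3  50.5  50.5  50.5  x -14
  50.6  50.6  50.3  50.3  x -9
  50.5  50.1   -    50.4  x -4
```

Emit:
apply_moves(
  rows=[
    [0.5,-0.4,0.3,0.001,0.002,0],
    [0.5,-0.4,0,0.001,0.002,0],
    [0.5,-0.3,0,0.001,0.002,0],
    [0.5,0,0,0,0.001,0],
    [0,0,0,0,0,0],
  ],
)

```text
time: 17.85
tool_pos: [483.2, 75.0, 57.8]
tcp_rot: [-179.8, -0.4, 168.5]
ft_force: [14.6, 7.8, 6.0]
finger_gap: 19.0
grip_force: 61.6
```

```bash
python3 chk.py; python3 - <<'E'
from sl import *
p,X=cloud("wrist");sl(p,X,51,[483.3,75.5,0])
E
```

```text
[ 1.86333975 -2.76998129 -0.28697924] [14.58993981  7.77856103  5.96742814]
top z 50.387456962205135 slope deg [ 1.51163135 -0.10453103] x [-50.26426296 -16.83607225] y [-104.21172331  -56.06821951]
end stop face x [-69.84752047 -50.64853201] 44.306253502135846
side face y [-124.61619554 -100.79686139]
plate slope [ 0.0954652 -0.0080429] 14.45320435873812
-100 -50.2 -90 -50.2 -80 -50.3 -70 -50.2 -60 -50.1   50.2  50.1  50.1  50.1  x -34
  50.4  50.4  50.3  50.4  x -29
  50.6  50.5  50.4  50.5  x -24
  50.6  50.7  50.3  50.3  x -19
  50.7  50.3  50.4  50.4  x -14
  50.8  50.6  50.4  50.5  x -9
  50.7   -     -    50.3  x -4
```

Emit:
apply_moves(
  rows=[
    [0,0,0.4,0,0,0],
    [0,0,0.4,0,0,0],
    [0,-0.4,0,0.001,0,0],
    [0,-0.4,0,0.001,0,0],
    [0,0,0,0,0,0],
  ],
)

```text
time: 18.58
tool_pos: [483.1, 74.7, 57.6]
tcp_rot: [-179.7, -0.4, 168.5]
ft_force: [10.7, 10.4, 13.0]
finger_gap: 18.6
grip_force: 62.6
```

```bash
python3 chk.py; python3 - <<'E'
from sl import *
p,X=cloud("wrist");sl(p,X,51,[483.3,75.5,0])
E
```

```text
[ 2.2541554  -2.02753984 -0.15061983] [10.68939641 10.36268961 12.9948575 ]
top z 50.31637674011989 slope deg [ 1.43683561 -0.01846417] x [-50.29055712 -16.85893782] y [-104.41084523  -56.0983179 ]
end stop face x [-69.85038949 -50.69978137] 44.31436650515403
side face y [-124.55540249 -100.63325426]
plate slope [ 0.10494869 -0.03032435] 14.43640453510045
-100 -50.2 -90 -50.3 -80 -50.2 -70 -50.3 -60 -50.0   49.9  50.2  50.0  50.0  x -34
  50.6  50.4  50.3  50.3  x -29
  50.6  50.4  50.3  50.5  x -24
  50.3  50.6  50.6  50.3  x -19
  50.4  50.1  50.5  50.3  x -14
  50.2  50.4  50.3  50.3  x -9
  50.4   -     -    50.3  x -4
```

Emit:
apply_moves(
  rows=[
    [0.3,-0.2,0.2,0,0.001,0],
    [0.3,-0.2,0.1,0.001,0.001,0],
    [0.2,0,0,0,0,0],
    [0,0,0,0,0,0],
    [0,0,0,0,0,0],
  ],
)

```text
time: 19.3
tool_pos: [483.0, 74.7, 57.6]
tcp_rot: [-179.7, -0.4, 168.5]
ft_force: [14.0, 10.5, 11.1]
finger_gap: 19.2
grip_force: 62.4
```

```bash
python3 chk.py; python3 - <<'E'
from sl import *
p,X=cloud("wrist");sl(p,X,51,[483.3,75.5,0])
h=cv2.cvtColor(p,cv2.COLOR_RGB2HSV)
m=(abs(X[...,2]-51)<6)&(h[...,1]>120)&(abs(h[...,0].astype(int)-25)<8); print('yellow',cv2.minAreaRect(X[m][:,:2].astype(np.float32)))
E
mv pics/$(ls -t pics|head -1) pics/fin.png
```

```text
[ 2.45744702 -2.63425615 -0.10565057] [14.03018251 10.51019342 11.10126502]
top z 50.285660526869464 slope deg [ 1.33392231 -0.01711451] x [-50.26609139 -16.92687102] y [-104.40044781  -56.15224751]
end stop face x [-69.86537766 -50.7367224 ] 44.27445516738902
side face y [-124.51108566 -100.63811992]
plate slope [ 0.09046168 -0.05150388] 14.419094231046643
-100 -50.2 -90 -50.2 -80 -50.3 -70 -50.2 -60 -50.1   50.1  49.9  50.0  49.8  x -34
  50.4  50.5  50.4  50.4  x -29
  50.6  50.5  50.4  50.3  x -24
  50.3  50.3  50.3  50.5  x -19
  50.7  50.3  50.4  50.4  x -14
  50.5  50.4  50.3  50.4  x -9
  50.2   -     -    50.3  x -4
yellow ((514.3237915039062, 217.3959503173828), (29.094118118286133, 75.21744537353516), 83.62504577636719)
```

View pics/fin.png

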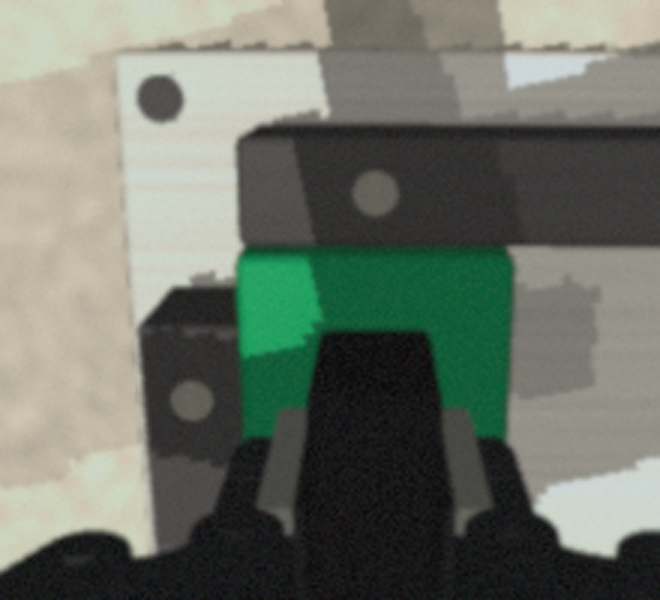

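The module sits tight against the end stop (edge y≈247) and the side stop (x≈240), and it is flat. The push is about 12 N on each stop, and pressing harder no longer moves it. I'm handing in.

```bash
python3 -c "
from bench import job; print(job.hand_in())"
```

```text
the job is handed in; nothing more can be done
None
```

The green module is in the empty right corner, flat on the plate with its lens facing away from the end stop; the arm still grips it and presses it against both stops at about 12 N each, and the job was handed in at about 19.5 s with nothing else on the bench moved as far as I know (I took no overall picture at the end, and the yellow module was only partly in the last view).

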